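# Slide the blank's tray home and hold the blank in its corner

### The job

Slide the tray with the steel blank on it along the bench into the slotted holder, stops first, until it is fully home against the back bar. Then push the blank, still lying flat on the tray, squarely into the corner of the tray's two raised stops, without forcing it, and finish holding it there: the program ends with the fingers still on the blank and pressing it against both stops at once, nothing let go. Leave the other things on the bench where they are.

Things in the scene. Friction and masses are not known exactly. Their poses are not given: they have to be found in the camera images.
- holder: fixed slotted holder of dark steel. Origin on the bench top, where the tray's origin lies when the tray is home; +x is the direction in which the tray slides in (roughly world +y), z up. Two rails run along x from -80 to 85 mm, inner faces at y = +-67 mm (2 mm to spare each side of the tray). Rail lips, 9 to 14 mm above the bench, overhang the tray's edges to |y| = 61 mm.
- mouth (a point): middle of the holder's open mouth on the bench, at holder (-80, 0, 0) mm, where the straight rails begin; axes as the holder's. Before it the guides flare out to x = -115 mm and |y| = 94 mm in the holder's frame (14 mm high).
- back_bar (a point): middle of the top edge of the back bar's face, which ends the slot, at holder (85, 0, 22) mm. The tray is home when its +x edge meets this face.
- tray: loose aluminium plate, 170 x 130 mm (x, y), 6 mm thick, flat on the bench before the holder's mouth. Origin at the centre of its underside; its +x end goes in first; home, its pose is the holder's. Near its -x end stands a fin for gripping, at its +x end two raised stops. With the blank it weighs about 1 kg and drags with about 3 to 8 N.
- fin_top (a point): centre of the top of the tray's upright fin, at tray (-68, 0, 52) mm. The fin is a plate 28 mm long in x, 12 mm thick in y (pinch it in y), and rises from the tray's floor at 6 mm to 52 mm above the bench.
- end_stop: raised dark steel stop bar across the tray's +x end, fixed to the tray, 10 x 110 x 10 mm; origin at the centre of its underside, on the tray's floor; axes as the tray's. Its working face looks to tray -x, at tray x = 75 mm; its top is 16 mm above the bench.
- side_stop: raised dark steel stop bar along the tray's -y side, fixed to the tray, 70 x 10 x 10 mm, touching the end stop at a right angle; origin at the centre of its underside; axes as the tray's. Its working face looks to tray +y, at tray y = -47 mm, and runs from tray x = 5 to 75 mm; its top is 16 mm above the bench.
- corner (a point): inner corner of the two stops on the tray's floor, at tray (75, -47, 6) mm; axes as the tray's. Seated, the blank's origin lies at (-24, 17, 0) mm from it.
- blank: loose plain steel die blank, a block 48 x 34 x 40 mm (x, y, z), about 0.5 kg (0.35 to 0.65), standing on the tray clear of both stops, its x axis within 0.35 rad of the tray's x. Origin at the centre of its underside. It is seated with its long (x) axis along the tray's x: one 34 x 40 face against the end stop and one 48 x 40 face against the side stop.
- doming_block: loose steel cube, 50 mm, with round hollows on its top face, to one side of the holder; to be left alone
- ring_gauge: short brass sleeve, 38 mm across, 22 mm high; to be left alone
- mug: white mug with handle, 80 mm across, 92 mm high; to be left alone
- flux_jar: amber glass jar with steel lid, 60 mm across, 75 mm high; to be left alone
- graver: graver with a wooden handle, 170 mm long, lying on the bench; to be left alone
- hammer: hammer with wooden handle, 240 mm long, lying on the bench; to be left alone
- scrap_bowl: small brass bowl, 90 mm across, 32 mm high; to be left alone
There are look-alikes about, which are no part of the job. Leave any orange or turquoise look-alike of the blank alone.

How it is judged:
On the way, in this order (a step that is already met when the one before it is completed fails the run):
1. the tray is fully home in the slotted holder with the blank standing on it (x of tray in the frame of holder above -0.005 m and y of tray in the frame of holder between -0.006 and 0.006 m and z of tray in the frame of holder below 0.004 m and angle between the x axis of tray and the x axis of holder, either way round below 0.06 rad and x of corner in the frame of holder above 0.06 m and z of blank in the frame of tray between 0.003 and 0.01 m and angle between blank's own z axis and vertical below 0.08 rad), for 0.2 s.
2. the blank is pressed against both stops at once (all of step 1 and contact force between blank and end_stop above 1.5 N and contact force between blank and side_stop above 1.5 N and angle between the x axis of blank and the x axis of tray, either way round below 0.06 rad and contact force between the fingers and blank above 1 N and x of blank in the frame of corner above -0.027 m and y of blank in the frame of corner below 0.02 m), for 0.3 s.
At the end, for the whole second after the job is handed in: The tray is in the holder's slot within 5 mm of the back bar; the blank stands flat on it, square to the stops within 0.06 rad and within 3 mm of both faces; the fingers touch it and it presses on each stop with more than 1.5 N, at rest, through the last second (all of step 2 and linear speed of blank below 0.02 m/s); the arm keeps its last pose, push and grip.
It fails at once if a bystander is moved by more than 20 mm (distance of any of doming_block, ring_gauge, mug, flux_jar, graver, hammer, scrap_bowl from where it was at the start of the episode above 0.02 m).
It fails at once if the blank is forced against a stop with more than 60 N (contact force between blank and end_stop above 60 N or contact force between blank and side_stop above 60 N).
It also fails if it takes over 59 s, if anything falls off the work surface, if the arm or the gripper's body presses on something with over 40 N, if the wrist force passes 120 N, or if a joint passes its speed limit or range.

### The arm

A 7-joint arm with a two-finger parallel gripper is mounted at the origin on the work surface. World frame = base frame: x ahead of the robot, y to its left, z up, the work surface at z = 0. Lengths are in m, angles in rad, forces in N, time in s.
With the tool pointing down it reaches from about 0.4 to 0.85 m from the base axis. Payload 10.4 kg.
Tool frame: the origin (TCP) lies at the very end of the fingers, on their centre line; the grasp point (between the pads) lies r.tcp_to_grasp behind it (r.tcp_to_grasp is the distance from the TCP to the grasp point, in m); z points along the fingers, y is the line along which they close (so a half turn about z gives the same grasp; the last joint's range is limited). The gripper opens to 87 mm and grips with 3 to 60 N. Pads are 19 mm wide; open, the fingers measure 117 mm over their backs; the gripper's body (75 mm by 190 mm) begins 51 mm behind the grasp point.
Start: joints at [-1.211, 0.332, -0.065, 1.46, 0.022, 1.35, -0.088], TCP at [0.233, 0.58, 0.223] pointing down, gripper open.
Joint ranges: [-2.6, 2.6], [-0.5, 2.12], [-1.47, 1.34], [0.16, 2.42], [-1.27, 4.41], [0.06, 2.06], [-2.6, 2.6]. Speed limits (rad/s): [2.22, 2.22, 2.79, 2.79, 3.14, 3.14, 3.14].

### API

Orientations are given as a unit quaternion [x, y, z, w].
In Python, from bench import monitor, cams, ticket, r gives the robot as it stands.
- The arm moves only by the shell command python3 -m crank 'ROWS' [OPENING] [FORCE]. ROWS is a JSON object whose one key "steps" holds a list of rows, each a list of 2 entries, a list of its own where there are three numbers: the shift along the world's x, y, z in units of 25 mm (1.0 is 25 mm), then the turn, a rotation vector about the world's x, y, z in units of 5 degrees (1.0 is 5 degrees). In form: {"steps": [[[x, y, z], [ax, ay, az]], ...]}. A call has 1 to 10 rows; each row shifts and turns the commanded pose from where the row before left it; what a row does not reach is not made up. A row lasts 1/12 s, in which the tool goes at most 41.7 mm and 7.16 degrees, less where a joint would pass 70% of its speed; a pose out of reach is approached as far as the arm can. A call is refused whole if a number of a shift passes 1 or a number of a turn 1, either way. A call with a gripper value outside its range is refused whole. OPENING is the finger opening in mm, from 0 to 87, set as the call begins (- or left out, the last holds). The fingers move at their own pace and stop on an object; FORCE is the grip in N (left out, the last holds). Time passes only in rows, so rows that do not move let the fingers close. It gives the time, the measured TCP pose, the force, the opening and the grip force at its end, in the units of the state.
- monitor.read_state(): the state, without advancing time (a new reading comes with each control period).
- cams.camera(name): name is "scene" or "side" or "wrist"; returns a dict with "pixels" (420x560x3 uint8, blue, green, red), "z_map" (420x560 float32, m along the optical axis (not along the pixel's ray), 0 where there is no reading), "vfov" (degrees; the focal length in pixels is half the picture's height over the tangent of half this angle, whatever the lens; pixels are square), "cx", "cy" (the principal point, pixels), "T" (4x4, takes a point from camera to world coordinates). Camera axes: x right, y up, looking along -z (the intrinsics and any distortion apply to the point x, -y, -z); pixel columns grow to the right and rows downward; lengths in m; the calibration is good to about 2 mm. A picture is of the moment at which its call begins.
- ticket.close_job(): hands the job in; it is judged then, once.
The state is a dict: "time": time; "joint_positions": joint angles; "joint_vel": joint speeds; "joint_torque": joint torques, N m; "ee_pos": TCP position; "eef_rot": TCP orientation; "ft_force": force on the tool from outside, world axes, zero at the start; "torque": the same for the moment, N m; "width": finger opening in m; "grip_force": force on a finger pad.
Only numpy, scipy, OpenCV 4.12 (cv2) and the standard library are available. Lean on these libraries where they do the work, as an engineer would, in place of code of your own. Each camera call takes 0.05 s, during which the arm holds its last target. There are 200 camera calls.

## Working session

There is one attempt and no reset: what is moved stays moved. The work goes in short steps, Python scripts to look and compute and a shell command to move; the robot and the scene stay as the last step left them, time stands still between calls to the robot, and variables do not carry over. Pictures are saved under pics/ and viewed, at most 10 in all, crops included, and the job is handed in when it is done.

```bash
mkdir -p pics; ls
cat > h.py <<'E'
import numpy as np, cv2
from bench import monitor, cams, ticket, r
def cam(n):
    c=cams.camera(n); c['f']=210/np.tan(np.radians(c['vfov'])/2); return c
def ray(c,u,v):
    d=np.array([(u-c['cx'])/c['f'],-(v-c['cy'])/c['f'],-1.0]); return c['T'][:3,3],c['T'][:3,:3]@d
def on_z(c,u,v,z):
    o,d=ray(c,u,v); return o+d*(z-o[2])/d[2]
def cloud(c):
    v,u=np.mgrid[:420,:560]; z=c['z_map']
    P=np.stack([(u-c['cx'])/c['f']*z,-(v-c['cy'])/c['f']*z,-z],-1)
    return P@c['T'][:3,:3].T+c['T'][:3,3]
E
python3 - <<'E'
from h import *
print({k:v for k,v in monitor.read_state().items()}, r.tcp_to_grasp)
for n in ("scene","side","wrist"):
    c=cam(n); cv2.imwrite(f"pics/{n}0.png",c['pixels']); print(n,[k for k in c],c['f'],c['cx'],c['cy'],c['T'].round(3).tolist(),(c['z_map']>0).mean())
E
```

```text
pics
{'time': 0.0, 'joint_positions': array([-1.21062016,  0.33287298, -0.06468581,  1.46095148,  0.02161954,
        1.34990994, -0.08850376]), 'joint_vel': array([-3.44988498e-03,  7.88664599e-04,  2.34931628e-03,  7.03034920e-05,
        2.64347309e-03,  1.09015668e-03, -2.54379016e-03]), 'joint_torque': array([-1.06177793e-04, -6.23255897e+01,  2.45791138e-02, -3.89890873e+01,
       -6.14151685e-02,  3.99047288e-02,  1.46844422e-04]), 'ee_pos': array([0.23330822, 0.57939428, 0.22174837]), 'eef_rot': array([ 1.90217677e-01,  9.81741673e-01, -7.16962361e-04, -9.22350098e-05]), 'ft_force': array([-0.03359121,  0.15615335, -0.37009408]), 'torque': array([-0.01950734,  0.02592129,  0.03060861]), 'grip_force': 0.0, 'width': 0.08694111367078856} 0.0187
scene ['pixels', 'z_map', 'vfov', 'cx', 'cy', 'T', 'f'] 483.50229484157563 274.7391499066151 204.26263863169237 [[-0.881, -0.359, 0.309, 0.973], [0.473, -0.685, 0.554, 0.708], [0.013, 0.634, 0.773, 1.052], [0.0, 0.0, 0.0, 1.0]] 0.9959311224489796
side ['pixels', 'z_map', 'vfov', 'cx', 'cy', 'T', 'f'] 503.207420507472 284.58315175892403 206.27283238121757 [[0.745, 0.465, -0.478, -0.059], [-0.667, 0.539, -0.515, -0.683], [0.019, 0.702, 0.712, 1.049], [0.0, 0.0, 0.0, 1.0]] 0.9960459183673469
wrist ['pixels', 'z_map', 'vfov', 'cx', 'cy', 'T', 'f'] 309.26382581392113 282.63812085058544 213.44270253770623 [[0.373, -0.89, -0.263, 0.162], [0.928, 0.357, 0.107, 0.609], [-0.001, -0.284, 0.959, 0.384], [0.0, 0.0, 0.0, 1.0]] 0.9960289115646258
```

View pics/scene0.png

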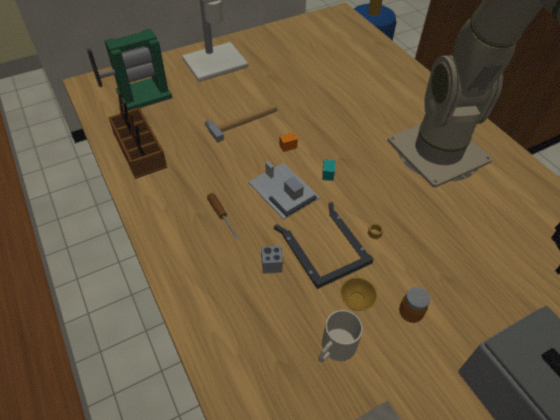

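View pics/side0.png

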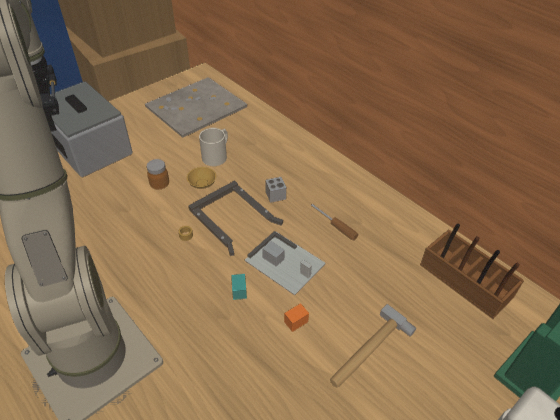

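Candidates for the blank, in scene-camera pixels: grey block on the tray (293,187), fin (270,170), doming block (272,259), orange block (288,142), turquoise block (328,170). By the description it is the plain grey block on the tray at (293,187). I'll check this in a crop and measure.

Run:
```python
from h import *
a=cam('scene');b=cam('side')
A=a['pixels'][120:290,220:400];B=b['pixels'][170:340,180:360]
cv2.imwrite('pics/crop0.png',np.vstack([np.hstack([cv2.resize(x,None,fx=2.2,fy=2.2,interpolation=2) for x in (A,B)])]))
for n,c in (('scene',a),('side',b)):
    P=cloud(c); hsv=cv2.cvtColor(c['pixels'],cv2.COLOR_BGR2HSV)
    ctr=on_z(c,*((283,190) if n=='scene' else (287,262)),6e-3)
    near=np.hypot(*(P[...,:2]-ctr[:2]).transpose(2,0,1))<.13
    grey=hsv[...,1]<70
    print(n,ctr.round(3))
    for nm,m in (('tray',near&grey&(hsv[...,2]>110)&(P[...,2]<.012)),('dark',near&grey&(hsv[...,2]<100)&(P[...,2]<.03)),('top',near&grey&(P[...,2]>.04)&(P[...,2]<.06))):
        k,l,s,_=cv2.connectedComponentsWithStats(m.astype('uint8'))
        for i in range(1,k):
            if s[i,4]<12: continue
            Q=P[l==i]; R=cv2.minAreaRect((Q[:,:2]*1000).astype('f4'))
            print(nm,s[i].tolist(),'z',np.percentile(Q[:,2],[5,50,95]).round(4),[np.round(x,1) for x in R], Q[:,:2].mean(0).round(4))
```

```text
scene [ 0.51  -0.078  0.006]
tray [249, 163, 71, 55, 1250] z [0.0021 0.0059 0.0095] [array([503.7, -87.1]), array([138. , 176.1]), np.float64(8.6)] [ 0.5118 -0.0929]
dark [265, 169, 9, 10, 39] z [0.0081 0.0199 0.0277] [array([ 522.5, -143.3]), array([12.6, 26.9]), np.float64(39.9)] [ 0.5201 -0.1411]
dark [284, 187, 20, 14, 102] z [0.0073 0.0177 0.0282] [array([489.4, -44.3]), array([42.8, 56.8]), np.float64(72.2)] [ 0.4971 -0.0416]
dark [269, 195, 48, 24, 297] z [0.005  0.0145 0.019 ] [array([499.2, -33.1]), array([122.2,  79.8]), np.float64(5.4)] [ 0.5173 -0.0108]
top [266, 161, 8, 10, 48] z [0.0421 0.0496 0.0535] [array([ 519.1, -148.3]), array([13.7, 31.2]), np.float64(14.3)] [ 0.5186 -0.1448]
top [284, 177, 20, 16, 176] z [0.0417 0.0459 0.0494] [array([491. , -54.1]), array([35.9, 49.6]), np.float64(7.4)] [ 0.4925 -0.0524]
side [ 0.51  -0.087  0.006]
tray [245, 237, 80, 58, 1839] z [0.0022 0.0058 0.0095] [array([509.8, -81.3]), array([138.6, 169.3]), np.float64(7.8)] [ 0.5012 -0.0967]
dark [248, 232, 49, 26, 246] z [0.0089 0.0149 0.0187] [array([513.7, -10.2]), array([ 67. , 131.3]), np.float64(65.6)] [ 0.5172 -0.0155]
top [262, 241, 23, 18, 216] z [0.0416 0.0457 0.0489] [array([488.8, -54.2]), array([36.3, 51.2]), np.float64(8.1)] [ 0.4884 -0.0554]
top [301, 260, 11, 11, 70] z [0.0409 0.0501 0.0543] [array([ 517.3, -148.7]), array([15. , 26.5]), np.float64(9.0)] [ 0.5156 -0.1496]
```

View pics/crop0.png

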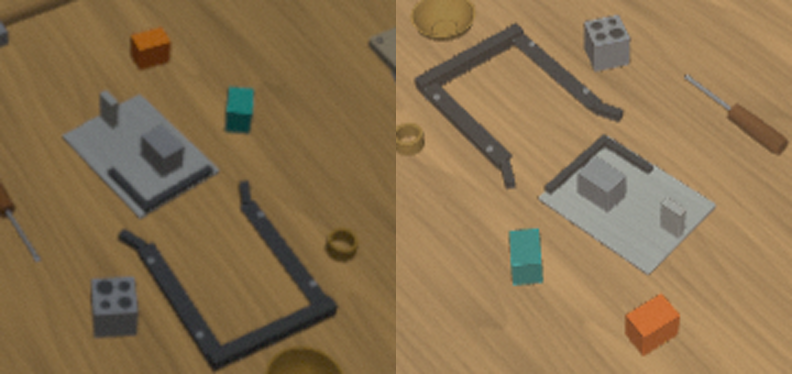

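The crop shows the plain grey blank on the pale tray, inside the dark L of stops (about (160,150) left half, (600,185) right half). The coloured look-alikes and the doming block are separate. Next I'll measure the holder and bystanders.

Run:
```python
from h import *
for n,seed in (('scene',(306,258)),('side',(212,222))):
    c=cam(n);P=cloud(c); hsv=cv2.cvtColor(c['pixels'],cv2.COLOR_BGR2HSV)
    m=((hsv[...,1]<90)&(hsv[...,2]<105)&(P[...,2]>-.02)&(P[...,2]<.04)).astype('uint8')
    k,l,s,_=cv2.connectedComponentsWithStats(m)
    ids=set(l[seed[1]-6:seed[1]+7,seed[0]-6:seed[0]+7].ravel())-{0}
    i=max(ids,key=lambda i:s[i,4]); print(n,s[i].tolist())
    M=(l==i)&(P[...,2]>.009); Q=P[M]
    x=np.array([np.cos(np.radians(98)),np.sin(np.radians(98))]);o=np.array([.47,.12])
    for it in range(3):
        y=np.array([-x[1],x[0]]); X=(Q[:,:2]-o)@x;Y=(Q[:,:2]-o)@y
        back=Q[:,2]>.0185; xb=np.percentile(X,98)
        L={}
        for sg in (1,-1):
            w=(X>xb-170)&(X<xb-.04)&(X>xb-.175)&(Y*sg>.045)&(Y*sg<.1)
            L[sg]=np.polyfit(X[w],Y[w],1); 
        sl=(L[1][0]+L[-1][0])/2; off=(L[1][1]+L[-1][1])/2
        print(it,'ang',np.degrees(np.arctan2(x[1],x[0])).round(2),'slopes',L[1][0].round(3),L[-1][0].round(3),'y',L[1][1].round(4),L[-1][1].round(4),'xmax',xb.round(4),'xmin',X.min().round(4))
        o=o+off*y; x=x+sl*y; x/=np.linalg.norm(x)
    y=np.array([-x[1],x[0]]); X=(Q[:,:2]-o)@x;Y=(Q[:,:2]-o)@y
    h=(abs(Y)<.04); print('back bar X range z>.018',np.percentile(X[h&(Q[:,2]>.018)],[2,10,50,90,98]).round(4),'rail |Y| range',np.percentile(abs(Y[(X<.05)&(X>-.06)]),[2,50,98]).round(4),'o',o.round(4))
```

```text
scene [274, 202, 99, 86, 1543]
0 ang 98.0 slopes -0.062 -0.069 y 0.046 -0.0989 xmax 0.1229 xmin -0.1111
1 ang 94.24 slopes -0.09 -0.085 y 0.0618 -0.0835 xmax 0.1208 xmin -0.1058
2 ang 89.23 slopes -0.005 0.002 y 0.0723 -0.0724 xmax 0.1178 xmin -0.1004
back bar X range z>.018 [0.1003 0.1021 0.1097 0.1168 0.1182] rail |Y| range [0.0614 0.0724 0.0828] o [0.5071 0.1245]
side [189, 181, 94, 75, 1217]
0 ang 98.0 slopes -0.098 -0.058 y 0.0473 -0.098 xmax 0.1185 xmin -0.1105
1 ang 93.54 slopes -0.074 -0.071 y 0.0628 -0.0816 xmax 0.1168 xmin -0.1041
2 ang 89.38 slopes -0.0 -0.005 y 0.0719 -0.0721 xmax 0.1153 xmin -0.0991
back bar X range z>.018 [0.098  0.0999 0.1072 0.114  0.1166] rail |Y| range [0.0615 0.0718 0.0826] o [0.5045 0.1241]
```

```bash
python3 -m crank '{"steps":[[[0.4,-1,0],[0,0,-1]],[[0.4,-1,0],[0,0,-1]],[[0.4,-1,0],[0,0,-1]],[[0.4,-1,0],[0,0,-1]],[[0.4,-1,0],[0,0,-1]],[[0.4,-1,0],[0,0,-1]],[[0.4,-1,0],[0,0,-1]],[[0.4,-1,0],[0,0,-1]],[[0.4,-1,0],[0,0,-1]],[[0.4,-1,0],[0,0,-1]]]}'
```

```text
time: 1.18
ee_pos: [0.3337, 0.3285, 0.2227]
eef_rot: [0.589, 0.808, 0.0, -0.0]
ft_force: [-0.1, 0.1, 0.1]
width: 0.0869
grip_force: 0.0
```

```bash
python3 -m crank '{"steps":[[[0.4,-1,0],[0,0,-1]],[[0.4,-1,0],[0,0,-1]],[[0.4,-1,0],[0,0,0]],[[0.4,-1,0],[0,0,0]],[[0.4,-1,0],[0,0,0]],[[0.4,-1,0],[0,0,0]],[[0.4,-1,0],[0,0,0]],[[0.4,-1,0],[0,0,0]],[[0.4,-1,0],[0,0,0]],[[0.4,-1,0],[0,0,0]]]}'; python3 -m crank '{"steps":[[[0.4,-1,0],[0,0,0]],[[0.4,-1,0],[0,0,0]],[[0.4,-1,0],[0,0,0]],[[0.4,-1,0],[0,0,0]],[[0.4,-1,0],[0,0,0]],[[0.4,-1,0],[0,0,0]],[[0.4,-1,0],[0,0,0]],[[0.3,-1,0],[0,0,0]],[[0.2,-0.5,0],[0,0,0]],[[0,0,0],[0,0,0]]]}'
python3 - <<'E'
from h import *
c=cam('wrist');cv2.imwrite('pics/w1.png',c['pixels']);P=cloud(c);np.savez('w1.npz',P=P,px=c['pixels'])
hsv=cv2.cvtColor(c['pixels'],cv2.COLOR_BGR2HSV);g=hsv[...,1]<70
for nm,m in (('tray',g&(hsv[...,2]>100)&(P[...,2]<.012)&(P[...,2]>-.01)),('top',g&(P[...,2]>.04)&(P[...,2]<.06)),('stop',g&(hsv[...,2]<110)&(P[...,2]<.02)&(P[...,2]>.013))):
    k,l,s,_=cv2.connectedComponentsWithStats(m.astype('uint8'))
    for i in range(1,k):
        if s[i,4]<150: continue
        Q=P[l==i]; R=cv2.minAreaRect((Q[:,:2]*1000).astype('f4'))
        print(nm,s[i].tolist(),'z',np.percentile(Q[:,2],[5,50,95]).round(4),[np.round(x,1) for x in R])
E
```

```text
time: 2.02
ee_pos: [0.4337, 0.0785, 0.2228]
eef_rot: [0.656, 0.755, 0.0, 0.0]
ft_force: [0.3, 0.3, -0.4]
width: 0.0867
grip_force: 0.0
time: 2.85
ee_pos: [0.5161, -0.1361, 0.2227]
eef_rot: [0.657, 0.754, -0.0, 0.001]
ft_force: [-0.1, -0.6, -0.2]
width: 0.0872
grip_force: 0.0
tray [222, 61, 117, 149, 12683] z [0.005  0.0064 0.0077] [array([508.2, -80.3]), array([132.7, 173.2]), np.float64(8.7)]
top [251, 90, 34, 48, 1565] z [0.045  0.0463 0.0476] [array([490.6, -53. ]), array([33.9, 47. ]), np.float64(7.9)]
top [277, 191, 11, 26, 281] z [0.0476 0.0519 0.0534] [array([ 518.4, -146.2]), array([11.3, 27.3]), np.float64(8.0)]
stop [207, 0, 23, 27, 297] z [0.0132 0.0145 0.0157] [array([424.1,  42.7]), array([30.1, 11.5]), np.float64(63.3)]
stop [355, 0, 23, 54, 685] z [0.0133 0.0143 0.0157] [array([581.2,  48.9]), array([23.3, 50.5]), np.float64(11.4)]
stop [231, 61, 102, 75, 1571] z [0.0147 0.0163 0.0177] [array([503.1, -34.9]), array([110.4,  78.6]), np.float64(8.4)]
```

View pics/w1.png

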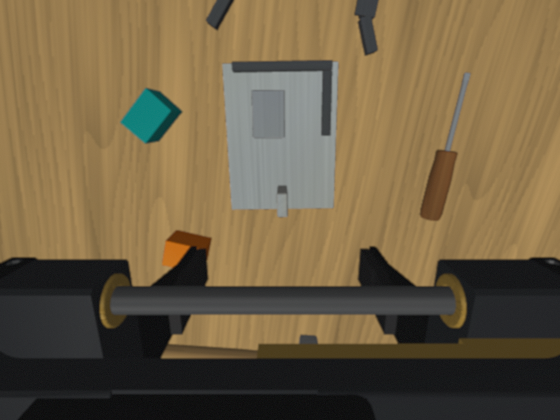

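```bash
python3 - <<'E'
from h import *
for n in('scene',):
    c=cam(n);P=cloud(c);hsv=cv2.cvtColor(c['pixels'],cv2.COLOR_BGR2HSV)
    for nm,lo,hi in(('orange',5,14),('teal',80,98)):
        m=(hsv[...,0]>=lo)&(hsv[...,0]<=hi)&(hsv[...,1]>190)&(P[...,2]>.015)&(P[...,2]<.06)&(abs(P[...,0]-.45)<.15)&(abs(P[...,1]+.1)<.2)
        Q=P[m];print(nm,m.sum(),Q.min(0).round(3),Q.max(0).round(3))
E
python3 -m crank '{"steps":[[[0.1,-0.4,-1],[0,0,0.1]],[[0,0,-1],[0,0,0]],[[0,0,-1],[0,0,0]],[[0,0,-1],[0,0,0]],[[0,0,-0.5],[0,0,0]]]}' 44
```

```text
orange 115 [ 0.388 -0.243  0.015] [ 0.435 -0.21   0.044]
teal 62 [ 0.346 -0.092  0.015] [ 0.384 -0.047  0.046]
time: 3.37
ee_pos: [0.5171, -0.1407, 0.1075]
eef_rot: [0.652, 0.759, -0.001, -0.001]
ft_force: [-0.1, 1.0, -0.6]
width: 0.0615
grip_force: 0.0
```

```bash
python3 -m crank '{"steps":[[[0,-0.1,-1],[0,0,0]],[[0,0,-1],[0,0,0]],[[0,0,-1],[0,0,0]],[[0,0,-0.3],[0,0,0]],[[0,0,0],[0,0,0]],[[0,0,0],[0,0,0]]]}' 44;  python3 -m crank '{"steps":[[[0,0,0],[0,0,0]],[[0,0,0],[0,0,0]],[[0,0,0],[0,0,0]],[[0,0,0],[0,0,0]],[[0,0,0],[0,0,0]],[[0,0,0],[0,0,0]]]}' 0 40
```

```text
time: 3.87
ee_pos: [0.519, -0.1449, 0.0286]
eef_rot: [0.652, 0.758, 0.0, 0.0]
ft_force: [-1.1, -0.7, 0.4]
width: 0.0442
grip_force: 0.0
time: 4.37
ee_pos: [0.5182, -0.1453, 0.0277]
eef_rot: [0.652, 0.758, -0.0, -0.0]
ft_force: [-2.7, 0.2, 4.0]
width: 0.012
grip_force: 10.7
```

```bash
python3 -m crank '{"steps":[[[-0.05,0,0],[0,0,-0.2]],[[-0.05,0,0],[0,0,-0.3]],[[-0.05,0,0],[0,0,-0.3]],[[-0.05,0,0],[0,0,-0.3]],[[-0.05,0,0],[0,0,-0.3]],[[-0.05,0,0],[0,0,-0.3]],[[-0.05,0,0],[0,0,-0.15]],[[0,0,0],[0,0,0]],[[0,0,0],[0,0,0]],[[0,0,0],[0,0,0]]]}' 0 60
cat > meas.py <<'E'
from h import *
def ang(q): return np.degrees(np.arctan2(q[1]**2-q[0]**2,2*q[0]*q[1]))
def edges(Q,ax):  # Q xy of region
    R=cv2.minAreaRect((Q[:,:2]*1000).astype('f4')); return [np.round(x,1) for x in R]
def wrist(name):
    s=monitor.read_state();print('tcp',s['ee_pos'].round(4),'toolyaw',ang(s['eef_rot']).round(2),'F',s['ft_force'].round(1))
    c=cam('wrist');cv2.imwrite(f'pics/{name}.png',c['pixels']);P=cloud(c)
    hsv=cv2.cvtColor(c['pixels'],cv2.COLOR_BGR2HSV);g=hsv[...,1]<80;z=P[...,2]
    for nm,m in (('tray',g&(hsv[...,2]>100)&(z<.012)&(z>-.01)),('blank',g&(z>.042)&(z<.05)),('fin',g&(z>.0495)&(z<.056)),('dark',g&(hsv[...,2]<110)&(z<.026)&(z>.009))):
        k,l,st,_=cv2.connectedComponentsWithStats(m.astype('uint8'))
        for i in range(1,k):
            if st[i,4]<130: continue
            Q=P[l==i]; print(nm,st[i].tolist(),'z',np.percentile(Q[:,2],[5,50,95]).round(4),edges(Q,0))
    return c,P
E
python3 -c "
from meas import *
wrist('w2')"
```

```text
time: 5.2
ee_pos: [0.5097, -0.1452, 0.0277]
eef_rot: [0.711, 0.703, 0.0, -0.0]
ft_force: [-2.1, -0.4, 6.5]
width: 0.0117
grip_force: 60.0
tcp [ 0.5097 -0.1452  0.0277] toolyaw -0.71 F [-2.1 -0.4  6.5]
tray [155, 0, 252, 267, 45076] z [0.0052 0.0064 0.0075] [array([511.7, -81.4]), array([152. , 134.8]), np.float64(89.8)]
blank [209, 19, 82, 120, 9337] z [0.0452 0.0463 0.0475] [array([498.5, -49.6]), array([48.2, 34.2]), np.float64(88.8)]
blank [254, 253, 59, 14, 394] z [0.0424 0.0459 0.0496] [array([ 511.5, -133.9]), array([ 4.1, 29.3]), np.float64(89.7)]
fin [250, 260, 66, 26, 881] z [0.0503 0.0522 0.0551] [array([ 511.3, -138.7]), array([13.4, 31.6]), np.float64(88.7)]
dark [365, 0, 32, 135, 3007] z [0.0112 0.0161 0.0174] [array([563.6, -41. ]), array([65.6, 10.8]), np.float64(89.7)]
dark [273, 233, 20, 11, 188] z [0.0103 0.0184 0.0251] [array([ 511.4, -133. ]), array([ 2.3, 11.5]), np.float64(87.2)]
```

```bash
cat > rel.py <<'E'
from h import *
def rel(n,seed,yr=(.06,.19)):
    c=cam(n);P=cloud(c); hsv=cv2.cvtColor(c['pixels'],cv2.COLOR_BGR2HSV); z=P[...,2]
    roi=(abs(P[...,0]-.506)<.14)
    dark=(hsv[...,1]<90)&(hsv[...,2]<105)&roi
    def mid(m,ylo,yhi,lo,hi):
        Q=P[m&(P[...,1]>ylo)&(P[...,1]<yhi)]; u=Q[:,0]-.506
        out=[]
        for sg in(1,-1):
            w=(u*sg>lo)&(u*sg<hi); out.append(np.polyfit(Q[w][:,1],Q[w][:,0],1))
        return np.mean(out,0),out
    rails,o=mid(dark&(z>.009)&(z<.02),*yr,.055,.09)
    print(n,'rail centre slope',rails[0].round(4),'x at y=.06',np.polyval(rails,.06).round(4),'y=-.145:',np.polyval(rails,-.145).round(4),'indiv',np.round(o,4).tolist())
    t=(hsv[...,1]<70)&(hsv[...,2]>110)&(z<.012)&(z>0)&roi
    for y in np.arange(-.14,.0,.02):
        Q=P[t&(abs(P[...,1]-y)<.005)]
        if len(Q)>10: print('  tray y',y.round(2),'x',Q[:,0].min().round(4),Q[:,0].max().round(4),'mid',((Q[:,0].min()+Q[:,0].max())/2).round(4))
    cv2.imwrite(f'pics/{n}_r.png',c['pixels'])
if __name__=='__main__':
    rel('scene',0);rel('side',0)
E
python3 rel.py
```

```text
scene rail centre slope 0.016 x at y=.06 0.506 y=-.145: 0.5028 indiv [[0.0157, 0.5776], [0.0162, 0.4325]]
  tray y -0.14 x 0.4435 0.5733 mid 0.5084
  tray y -0.12 x 0.4473 0.5739 mid 0.5106
  tray y -0.1 x 0.4446 0.5748 mid 0.5097
  tray y -0.08 x 0.4481 0.5746 mid 0.5113
  tray y -0.06 x 0.4437 0.575 mid 0.5094
  tray y -0.04 x 0.4478 0.5736 mid 0.5107
  tray y -0.02 x 0.4477 0.5757 mid 0.5117
  tray y 0.0 x 0.445 0.575 mid 0.51
side rail centre slope 0.0145 x at y=.06 0.5036 y=-.145: 0.5006 indiv [[0.0207, 0.5742], [0.0083, 0.4312]]
  tray y -0.14 x 0.4454 0.5763 mid 0.5108
  tray y -0.12 x 0.4464 0.5696 mid 0.508
  tray y -0.1 x 0.4453 0.523 mid 0.4841
  tray y -0.08 x 0.4455 0.47 mid 0.4578
  tray y -0.06 x 0.444 0.4698 mid 0.4569
  tray y -0.04 x 0.4446 0.5382 mid 0.4914
  tray y -0.02 x 0.3832 0.556 mid 0.4696
  tray y 0.0 x 0.4453 0.5551 mid 0.5002
```

```bash
python3 -m crank '{"steps":[[[-0.1,0.2,0],[0,0,0]],[[-0.1,0.3,0],[0,0,0]],[[-0.1,0.3,0],[0,0,0]],[[0,0.3,0],[0,0,0]],[[0,0.3,0],[0,0,0]],[[0.03,0.3,0],[0,0,0]],[[0,0,0],[0,0,0]],[[0,0,0],[0,0,0]]]}'; python3 rel.py
python3 -c "
from meas import *
wrist('w3')"
```

```text
time: 6.02
ee_pos: [0.5031, -0.1015, 0.0277]
eef_rot: [0.711, 0.703, 0.0, -0.0]
ft_force: [-0.8, 0.8, 5.7]
width: 0.0117
grip_force: 60.0
scene rail centre slope 0.0205 x at y=.06 0.5057 y=-.145: 0.5015 indiv [[0.0224, 0.5767], [0.0185, 0.4323]]
  tray y -0.12 x 0.4404 0.5672 mid 0.5038
  tray y -0.1 x 0.4414 0.5683 mid 0.5049
  tray y -0.08 x 0.4357 0.5694 mid 0.5025
  tray y -0.06 x 0.4374 0.5688 mid 0.5031
  tray y -0.04 x 0.4398 0.5692 mid 0.5045
  tray y -0.02 x 0.44 0.5692 mid 0.5046
  tray y 0.0 x 0.4399 0.5681 mid 0.504
side rail centre slope 0.0199 x at y=.06 0.5031 y=-.145: 0.499 indiv [[0.0205, 0.5743], [0.0194, 0.4296]]
  tray y -0.12 x 0.4386 0.5662 mid 0.5024
  tray y -0.1 x 0.4396 0.5681 mid 0.5038
  tray y -0.08 x 0.3735 0.57 mid 0.4717
  tray y -0.06 x 0.394 0.5142 mid 0.4541
  tray y -0.04 x 0.4383 0.4615 mid 0.4499
  tray y -0.02 x 0.3835 0.4651 mid 0.4243
  tray y 0.0 x 0.4391 0.4693 mid 0.4542
tcp [ 0.5031 -0.1015  0.0277] toolyaw -0.65 F [-1.1  1.6  5.6]
tray [156, 0, 252, 267, 45094] z [0.0052 0.0064 0.0075] [array([504.9, -37. ]), array([152.9, 134.8]), np.float64(89.5)]
blank [210, 19, 82, 119, 9271] z [0.0452 0.0463 0.0475] [array([492. ,  -5.7]), array([47.6, 34.4]), np.float64(89.0)]
blank [254, 253, 59, 14, 380] z [0.0424 0.046  0.0495] [array([504.8, -90.1]), array([ 3.7, 29.2]), np.float64(89.7)]
fin [250, 260, 66, 26, 877] z [0.0502 0.0522 0.0552] [array([504.5, -94.9]), array([13.7, 31.3]), np.float64(87.1)]
dark [95, 0, 34, 23, 522] z [0.01   0.0141 0.0156] [array([420.6,  31.7]), array([15.1,  9.7]), np.float64(5.1)]
dark [365, 0, 33, 135, 3012] z [0.0115 0.0162 0.0174] [array([557.1,   2.7]), array([65.4, 10.9]), np.float64(89.6)]
dark [433, 0, 35, 25, 575] z [0.0098 0.0139 0.0154] [array([590.5,  32.2]), array([12.9, 12.4]), np.float64(25.9)]
dark [273, 233, 20, 12, 190] z [0.0105 0.0183 0.0254] [array([504.7, -89.2]), array([ 2.4, 11.5]), np.float64(87.2)]
```

```bash
python3 -m crank '{"steps":[[[-0.02,0.2,0],[0,0,-0.05]],[[0,0.3,0],[0,0,0]],[[0,0.3,0],[0,0,0]],[[0,0.3,0],[0,0,0]],[[0,0.3,0],[0,0,0]],[[0,0,0],[0,0,0]]]}';python3 -c "
from meas import *
wrist('w4')"
```

```text
time: 6.67
ee_pos: [0.5026, -0.0664, 0.0277]
eef_rot: [0.713, 0.701, 0.0, 0.0]
ft_force: [0.1, -0.1, 5.5]
width: 0.0117
grip_force: 60.0
tcp [ 0.5026 -0.0664  0.0277] toolyaw -0.91 F [ 0.1 -0.1  5.5]
tray [158, 0, 248, 267, 44838] z [0.0053 0.0064 0.0075] [array([504.8,  -2.7]), array([151.2, 134.8]), np.float64(89.3)]
blank [210, 18, 82, 120, 9327] z [0.0452 0.0463 0.0474] [array([492.1,  29.5]), array([48. , 34.2]), np.float64(88.7)]
blank [254, 254, 58, 13, 382] z [0.0425 0.046  0.0496] [array([504.2, -55.1]), array([ 3.8, 29.2]), np.float64(89.5)]
fin [250, 260, 66, 26, 886] z [0.0502 0.0522 0.055 ] [array([504.3, -60. ]), array([13.4, 31.2]), np.float64(89.9)]
dark [107, 0, 56, 95, 3024] z [0.0111 0.0142 0.0155] [array([429.7,  50.6]), array([48.7, 23.3]), np.float64(73.8)]
dark [365, 0, 33, 135, 3006] z [0.0112 0.0161 0.0174] [array([557.1,  37.7]), array([65.7, 10.6]), np.float64(89.4)]
dark [402, 0, 56, 95, 3020] z [0.0111 0.0142 0.0154] [array([581.5,  48.3]), array([23.6, 48.5]), np.float64(14.1)]
dark [273, 233, 20, 12, 194] z [0.0102 0.0191 0.0254] [array([504.2, -54.1]), array([ 2.4, 11.3]), np.float64(86.7)]
```

```bash
python3 -m crank '{"steps":[[[0,0.3,0],[0,0,0]],[[0,0.3,0],[0,0,0]],[[0.01,0.3,0],[0,0,0]],[[0.01,0.3,0],[0,0,0]],[[0,0,0],[0,0,0]]]}'; python3 -m crank '{"steps":[[[0,0.3,0],[0,0,0]],[[0,0.3,0],[0,0,0]],[[0.01,0.3,0],[0,0,0]],[[0.01,0.3,0],[0,0,0]],[[0,0,0],[0,0,0]]]}'; python3 -m crank '{"steps":[[[0,0.3,0],[0,0,0]],[[0.01,0.3,0],[0,0,0]],[[0.01,0.3,0],[0,0,0]],[[0.01,0.3,0],[0,0,0]],[[0,0,0],[0,0,0]]]}'
```

```text
time: 7.13
ee_pos: [0.503, -0.0364, 0.0277]
eef_rot: [0.713, 0.702, 0.0, 0.0]
ft_force: [0.0, 1.2, 5.3]
width: 0.0113
grip_force: 60.0
time: 7.55
ee_pos: [0.5035, -0.0064, 0.0277]
eef_rot: [0.713, 0.701, 0.0, 0.0]
ft_force: [-1.3, 0.6, 5.7]
width: 0.0114
grip_force: 60.0
time: 7.97
ee_pos: [0.5042, 0.0236, 0.0277]
eef_rot: [0.713, 0.701, 0.0, 0.0]
ft_force: [0.7, -0.2, 4.2]
width: 0.0117
grip_force: 60.0
```

```bash
python3 -m crank '{"steps":[[[0,0.3,0],[0,0,0]],[[0.01,0.3,0],[0,0,0]],[[0.01,0.3,0],[0,0,0]],[[0,0.3,0],[0,0,0]],[[0,0.1,0],[0,0,0]],[[0,0,0],[0,0,0]]]}'; python3 -m crank '{"steps":[[[0,0.1,0],[0,0,0]],[[0,0.1,0],[0,0,0]],[[0,0.1,0],[0,0,0]],[[0,0,0],[0,0,0]]]}';  python3 -m crank '{"steps":[[[0,0.1,0],[0,0,0]],[[0,0.1,0],[0,0,0]],[[0,0,0],[0,0,0]]]}'
```

```text
time: 8.47
ee_pos: [0.5047, 0.0555, 0.0277]
eef_rot: [0.713, 0.701, 0.0, 0.0]
ft_force: [1.0, -3.0, 5.2]
width: 0.0118
grip_force: 60.0
time: 8.8
ee_pos: [0.5046, 0.0621, 0.0277]
eef_rot: [0.713, 0.701, -0.0, 0.0]
ft_force: [-0.2, -4.6, 6.2]
width: 0.0115
grip_force: 60.0
time: 9.05
ee_pos: [0.5046, 0.0671, 0.0277]
eef_rot: [0.713, 0.701, -0.0, 0.0]
ft_force: [0.8, -5.2, 6.5]
width: 0.0116
grip_force: 60.0
```

```bash
python3 -m crank '{"steps":[[[0,0.06,0],[0,0,0]],[[0,0,0],[0,0,0]]]}';  python3 -m crank '{"steps":[[[0,0.06,0],[0,0,0]],[[0,0,0],[0,0,0]]]}';  python3 -m crank '{"steps":[[[0,0.06,0],[0,0,0]],[[0,0,0],[0,0,0]]]}'; python3 -m crank '{"steps":[[[0,0.06,0],[0,0,0]],[[0,0,0],[0,0,0]]]}'
```

```text
time: 9.22
ee_pos: [0.5046, 0.0682, 0.0277]
eef_rot: [0.713, 0.701, -0.0, 0.0]
ft_force: [0.2, -5.5, 6.7]
width: 0.0117
grip_force: 60.0
time: 9.38
ee_pos: [0.5046, 0.0697, 0.0277]
eef_rot: [0.713, 0.701, -0.0, 0.0]
ft_force: [0.8, -6.5, 6.2]
width: 0.0117
grip_force: 60.0
time: 9.55
ee_pos: [0.5046, 0.0712, 0.0277]
eef_rot: [0.713, 0.701, -0.0, 0.0]
ft_force: [0.0, -5.5, 7.1]
width: 0.0118
grip_force: 60.0
time: 9.72
ee_pos: [0.5045, 0.0727, 0.0277]
eef_rot: [0.713, 0.701, -0.0, 0.0]
ft_force: [-0.2, -6.0, 6.1]
width: 0.0114
grip_force: 60.0
```

```bash
python3 -m crank '{"steps":[[[0,0.06,0],[0,0,0]],[[0,0,0],[0,0,0]]]}';  python3 -m crank '{"steps":[[[0,0.06,0],[0,0,0]],[[0,0,0],[0,0,0]]]}';  python3 -m crank '{"steps":[[[0,0.06,0],[0,0,0]],[[0,0,0],[0,0,0]]]}'; python3 rel.py; python3 -c "
from meas import *
wrist('w5')"
```

```text
time: 9.88
ee_pos: [0.5046, 0.0738, 0.0277]
eef_rot: [0.713, 0.701, -0.0, 0.001]
ft_force: [-0.4, -7.9, 7.0]
width: 0.0116
grip_force: 60.0
time: 10.05
ee_pos: [0.5045, 0.0738, 0.0277]
eef_rot: [0.714, 0.7, -0.001, 0.001]
ft_force: [-0.4, -11.9, 8.1]
width: 0.0115
grip_force: 60.0
time: 10.22
ee_pos: [0.5045, 0.0738, 0.0277]
eef_rot: [0.714, 0.7, -0.002, 0.002]
ft_force: [-1.0, -18.0, 10.3]
width: 0.0117
grip_force: 60.0
scene rail centre slope -0.0004 x at y=.06 0.507 y=-.145: 0.5071 indiv [[-0.0123, 0.5798], [0.0114, 0.4343]]
side rail centre slope -0.0221 x at y=.06 0.5041 y=-.145: 0.5086 indiv [[-0.0586, 0.5802], [0.0144, 0.4306]]
tcp [0.5046 0.0738 0.0277] toolyaw -1.16 F [ -0.6 -17.4   9.5]
tray [160, 0, 244, 267, 43199] z [0.0053 0.0064 0.0075] [array([506.9, 137.3]), array([150.9, 125.7]), np.float64(88.9)]
blank [209, 19, 83, 120, 9363] z [0.0452 0.0463 0.0474] [array([494.3, 169.4]), array([48. , 34.2]), np.float64(88.5)]
blank [520, 138, 40, 78, 1043] z [0.0425 0.0468 0.0498] [array([630.9, 121.9]), array([18.1, 38.6]), np.float64(12.6)]
blank [254, 254, 58, 13, 390] z [0.
[... 206 characters left out ...]
0, 260, 66, 26, 874] z [0.0502 0.0522 0.0552] [array([506.5,  80.3]), array([31.4, 13.6]), np.float64(1.9)]
dark [114, 0, 73, 267, 10231] z [0.0129 0.0143 0.0155] [array([435.4, 139.7]), array([144.6,  22.3]), np.float64(89.2)]
dark [365, 0, 33, 135, 2956] z [0.0114 0.0161 0.0174] [array([559.1, 177.1]), array([64.5, 10.4]), np.float64(89.1)]
dark [379, 0, 70, 266, 10153] z [0.013  0.0143 0.0154] [array([578.5, 137. ]), array([143.3,  22.9]), np.float64(88.9)]
dark [480, 103, 73, 110, 2084] z [0.0099 0.0181 0.0253] [array([636. , 125.8]), array([29.9, 61.5]), np.float64(12.8)]
dark [273, 233, 19, 11, 178] z [0.0105 0.0183 0.0251] [array([506.2,  86.1]), array([ 1.4, 10.7]), np.float64(88.7)]
```

```bash
python3 -m crank '{"steps":[[[0,-0.1,0],[0,0,0]],[[0,0,0],[0,0,0]],[[0,0,0],[0,0,0]],[[0,0,0],[0,0,0]],[[0,0,0],[0,0,0]]]}' 56 20; python3 -m crank '{"steps":[[[0,0,0.5],[0,0,0]],[[0,0,1],[0,0,0]],[[0,0,1],[0,0,0]],[[-0.1,0.6,0.5],[0,0,0]],[[-0.2,1,0],[0,0,0]],[[-0.2,1,0],[0,0,0]],[[0,1,0],[0,0,0]],[[0,0.1,0],[0,0,0]],[[0,0,0],[0,0,0]]]}' ; python3 -c "
from meas import *
wrist('w6')" | grep -v fin
```

```text
time: 10.78
ee_pos: [0.5044, 0.076, 0.0274]
eef_rot: [0.713, 0.702, -0.0, -0.0]
ft_force: [-0.7, 1.1, -0.5]
width: 0.0373
grip_force: 0.0
time: 11.53
ee_pos: [0.492, 0.1696, 0.1033]
eef_rot: [0.712, 0.702, 0.0, 0.0]
ft_force: [0.9, -0.3, 0.5]
width: 0.0558
grip_force: 0.0
tcp [0.492  0.1696 0.1033] toolyaw -0.75 F [ 0.9 -0.3  0.5]
tray [225, 152, 151, 134, 11780] z [0.0053 0.0064 0.0075] [array([507.5, 162. ]), array([123.8, 124.2]), np.float64(89.0)]
tray [233, 315, 58, 12, 691] z [0.0054 0.0064 0.0074] [array([471.7,  62.5]), array([14.2, 55.4]), np.float64(89.6)]
tray [305, 315, 40, 12, 453] z [0.0054 0.0064 0.0074] [array([533.1,  61.9]), array([14.3, 38.6]), np.float64(89.5)]
blank [261, 198, 47, 62, 2712] z [0.0451 0.0463 0.0474] [array([494.7, 169.8]), array([48.4, 34.1]), np.float64(89.4)]
blank [464, 239, 63, 30, 385] z [0.0428 0.0487 0.0499] [array([659.9, 148.7]), array([16.9, 46. ]), np.float64(81.8)]
dark [194, 129, 215, 157, 13175] z [0.0134 0.0161 0.0231] [array([507.4, 174. ]), array([137.8, 164.9]), np.float64(89.2)]
dark [265, 190, 39, 5, 158] z [0.0116 0.0183 0.0244] [array([495. , 193.5]), array([ 0.7, 31.6]), np.float64(88.7)]
dark [434, 226, 71, 33, 523] z [0.01   0.0174 0.0249] [array([652.8, 148.6]), array([54.3, 26. ]), np.float64(14.6)]
dark [206, 315, 28, 29, 296] z [0.0131 0.0143 0.0154] [array([433.1,  57.7]), array([40.6, 11.9]), np.float64(55.1)]
```

```bash
python3 -m crank '{"steps":[[[0.03,0,-0.8],[0,0,0]],[[0,0,-0.8],[0,0,0]],[[0,0,-0.8],[0,0,0]],[[0,0,-0.5],[0,0,0]],[[0,0,-0.3],[0,0,0]],[[0,0,0],[0,0,0]],[[0,0,0],[0,0,0]]]}'; python3 -m crank '{"steps":[[[0,0,0],[0,0,0]],[[0,0,0],[0,0,0]],[[0,0,0],[0,0,0]],[[0,0,0],[0,0,0]],[[0,0,0],[0,0,0]]]}' 0 20; python3 -c "
from meas import *
wrist('w7')" | grep -v fin
```

```text
time: 12.17
ee_pos: [0.4933, 0.1673, 0.0231]
eef_rot: [0.713, 0.701, 0.0, 0.0]
ft_force: [0.6, -0.0, -0.0]
width: 0.0563
grip_force: 0.0
time: 12.58
ee_pos: [0.4931, 0.168, 0.023]
eef_rot: [0.713, 0.701, 0.0, 0.0]
ft_force: [-0.7, -0.2, 3.1]
width: 0.0341
grip_force: 20.0
tcp [0.4931 0.168  0.023 ] toolyaw -0.93 F [-0.7 -0.2  3.1]
tray [197, 164, 189, 117, 11632] z [0.0053 0.0064 0.0075] [array([500.2, 185.7]), array([ 74.6, 109.9]), np.float64(88.7)]
tray [399, 164, 15, 95, 399] z [0.0054 0.0065 0.0113] [array([569.4, 192.2]), array([59.8,  3. ]), np.float64(89.2)]
tray [232, 315, 102, 29, 1954] z [0.0055 0.0063 0.0072] [array([493.8, 111.1]), array([23.9, 69.8]), np.float64(89.0)]
blank [227, 233, 111, 53, 3874] z [0.0444 0.0463 0.0476] [array([494.7, 180.4]), array([27. , 53.4]), np.float64(88.5)]
blank [250, 315, 65, 7, 450] z [0.0453 0.0463 0.0473] [array([494.1, 148.4]), array([ 5.5, 33.6]), np.float64(88.4)]
dark [148, 129, 320, 130, 22620] z [0.0136 0.0172 0.0231] [array([508.2, 204.2]), array([ 77.2, 165.2]), np.float64(89.1)]
dark [253, 215, 59, 10, 491] z [0.0104 0.0184 0.0253] [array([495.1, 193.4]), array([ 1.2, 32.1]), np.float64(88.9)]
dark [505, 264, 20, 22, 225] z [0.0093 0.012  0.0163] [array([639.9, 152.2]), array([17.1,  3.2]), np.float64(61.6)]
dark [478, 315, 35, 27, 518] z [0.0106 0.0195 0.0254] [array([627.6, 124. ]), array([19.5,  2.9]), np.float64(66.5)]
```

```bash
python3 -m crank '{"steps":[[[0.2,0.1,0],[0,0,0]],[[0.25,0.15,0],[0,0,0]],[[0.25,0.15,0],[0,0,0]],[[0.25,0.15,0],[0,0,0]],[[0.25,0.15,0],[0,0,0]],[[0.2,0,0],[0,0,0]],[[0,0,0],[0,0,0]],[[0,0,0],[0,0,0]]]}'; python3 -c "
from meas import *
wrist('w8')" | grep -v fin
```

```text
time: 13.3
ee_pos: [0.5286, 0.1858, 0.023]
eef_rot: [0.713, 0.701, 0.001, 0.0]
ft_force: [0.3, 1.7, 3.4]
width: 0.0342
grip_force: 20.0
tcp [0.5286 0.1858 0.023 ] toolyaw -0.92 F [0.3 1.7 3.4]
tray [139, 197, 186, 84, 5761] z [0.0054 0.0064 0.0075] [array([498.5, 191.8]), array([ 52. , 112.1]), np.float64(84.0)]
tray [340, 197, 10, 77, 418] z [0.0054 0.0065 0.011 ] [array([568.1, 196.7]), array([50.7,  3.5]), np.float64(89.5)]
tray [232, 315, 102, 29, 1951] z [0.0054 0.0064 0.0072] [array([529.2, 129.2]), array([24.3, 69.8]), np.float64(89.7)]
blank [227, 233, 112, 53, 3878] z [0.0443 0.0463 0.0476] [array([530.3, 198.4]), array([27.1, 53.6]), np.float64(89.2)]
blank [250, 315, 65, 7, 450] z [0.0453 0.0463 0.0472] [array([529.5, 166.2]), array([ 5.3, 33.7]), np.float64(89.3)]
blank [477, 321, 33, 36, 532] z [0.0426 0.0466 0.0498] [array([642.2, 152.6]), array([18.7,  9.1]), np.float64(46.0)]
dark [86, 161, 310, 120, 18708] z [0.0136 0.0212 0.0232] [array([507.7, 207. ]), array([ 72.9, 165.8]), np.float64(89.2)]
dark [253, 215, 60, 10, 490] z [0.0102 0.0182 0.025 ] [array([530.5, 211.2]), array([ 1.1, 32.2]), np.float64(89.1)]
```

View pics/w8.png

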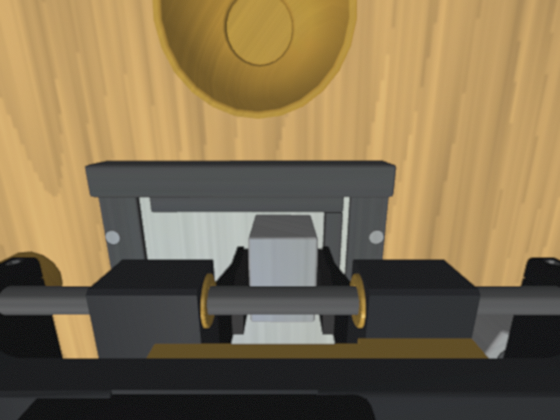

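The picture shows the blank in the fingers at (283,240), just short of the end stop at (235,207) and the side stop at (333,245). The tray is home under the back bar. Now I'll creep in.

```bash
python3 -m crank '{"steps":[[[0,0.08,0],[0,0,0]],[[0,0.08,0],[0,0,0]],[[0,0,0],[0,0,0]]]}';  python3 -m crank '{"steps":[[[0,0.06,0],[0,0,0]],[[0,0,0],[0,0,0]]]}';  python3 -m crank '{"steps":[[[0.08,0,0],[0,0,0]],[[0.08,0,0],[0,0,0]],[[0,0,0],[0,0,0]]]}'; python3 -m crank '{"steps":[[[0.06,0,0],[0,0,0]],[[0,0,0],[0,0,0]]]}'
```

```text
time: 13.6
ee_pos: [0.5284, 0.1882, 0.023]
eef_rot: [0.713, 0.701, -0.0, 0.001]
ft_force: [1.1, -3.9, 6.3]
width: 0.0338
grip_force: 20.0
time: 13.77
ee_pos: [0.5284, 0.1894, 0.023]
eef_rot: [0.713, 0.701, -0.0, 0.001]
ft_force: [0.3, -4.1, 6.8]
width: 0.0338
grip_force: 20.0
time: 14.02
ee_pos: [0.5305, 0.1894, 0.0229]
eef_rot: [0.713, 0.701, -0.002, -0.001]
ft_force: [-10.1, -5.1, 17.8]
width: 0.0336
grip_force: 20.0
time: 14.18
ee_pos: [0.5318, 0.1894, 0.0229]
eef_rot: [0.713, 0.701, -0.002, -0.001]
ft_force: [-10.6, -5.8, 17.6]
width: 0.034
grip_force: 20.0
```

```bash
python3 -m crank '{"steps":[[[0,0,0.03],[0,0,0]],[[0,0,0],[0,0,0]]]}';  python3 -m crank '{"steps":[[[0,0.06,0],[0,0,0]],[[0,0,0],[0,0,0]]]}';  python3 -m crank '{"steps":[[[0.06,0,0],[0,0,0]],[[0,0,0],[0,0,0]]]}'; python3 -m crank '{"steps":[[[0.06,0,0],[0,0,0]],[[0,0,0],[0,0,0]]]}'; python3 -c "
from meas import *
wrist('w9')" | grep -v fin
```

```text
time: 14.35
ee_pos: [0.5319, 0.1894, 0.0229]
eef_rot: [0.713, 0.701, -0.002, -0.0]
ft_force: [-6.6, -4.4, 7.6]
width: 0.0338
grip_force: 20.0
time: 14.52
ee_pos: [0.5319, 0.1895, 0.023]
eef_rot: [0.713, 0.701, -0.003, -0.0]
ft_force: [-7.3, -9.7, 11.3]
width: 0.0338
grip_force: 20.0
time: 14.68
ee_pos: [0.533, 0.1895, 0.023]
eef_rot: [0.713, 0.701, -0.003, -0.0]
ft_force: [-9.9, -9.1, 12.5]
width: 0.0339
grip_force: 20.0
time: 14.85
ee_pos: [0.5344, 0.1894, 0.0229]
eef_rot: [0.713, 0.701, -0.003, -0.001]
ft_force: [-10.7, -9.0, 13.8]
width: 0.0339
grip_force: 20.0
tcp [0.5344 0.1894 0.0229] toolyaw -1.01 F [-10.7  -9.   13.8]
tray [131, 204, 123, 77, 4769] z [0.0054 0.0064 0.0074] [array([478.4, 195.4]), array([44.6, 74.2]), np.float64(81.4)]
tray [331, 204, 9, 60, 320] z [0.0052 0.0064 0.0107] [array([567.9, 201.3]), array([40.5,  3.8]), np.float64(89.3)]
tray [232, 315, 101, 29, 1903] z [0.0055 0.0064 0.0073] [array([534.2, 132.2]), array([24. , 68.6]), np.float64(88.4)]
blank [227, 234, 113, 52, 3862] z [0.0445 0.0463 0.0476] [array([536.5, 202.1]), array([27. , 54.2]), np.float64(88.7)]
blank [250, 315, 65, 7, 448] z [0.0455 0.0463 0.0472] [array([535.4, 169.8]), array([ 5.6, 33.7]), np.float64(89.7)]
blank [473, 328, 35, 22, 407] z [0.0426 0.047  0.0498] [array([648. , 153.2]), array([ 9.4, 16.8]), np.float64(67.4)]
dark [77, 168, 307, 113, 18471] z [0.0136 0.0213 0.0232] [array([508. , 209.1]), array([ 69. , 165.4]), np.float64(89.2)]
dark [481, 315, 31, 12, 191] z [0.0109 0.0199 0.0255] [array([669.2, 148.5]), array([ 1. , 34.3]), np.float64(66.1)]
```

```bash
python3 -m crank '{"steps":[[[0.06,0,0.02],[0,0,0]],[[0,0,0],[0,0,0]]]}';  python3 -m crank '{"steps":[[[0.06,0,0],[0,0,0]],[[0,0,0],[0,0,0]]]}';  python3 -m crank '{"steps":[[[0.06,0,0],[0,0,0]],[[0,0,0],[0,0,0]]]}'
```

```text
time: 15.07
ee_pos: [0.5359, 0.1894, 0.023]
eef_rot: [0.713, 0.701, -0.003, -0.0]
ft_force: [-7.4, -7.6, 7.4]
width: 0.0336
grip_force: 20.0
time: 15.23
ee_pos: [0.5369, 0.1894, 0.023]
eef_rot: [0.713, 0.701, -0.003, -0.001]
ft_force: [-9.9, -8.6, 10.6]
width: 0.0339
grip_force: 20.0
time: 15.4
ee_pos: [0.5384, 0.1894, 0.023]
eef_rot: [0.713, 0.701, -0.003, -0.001]
ft_force: [-10.9, -8.9, 10.1]
width: 0.0335
grip_force: 20.0
```

```bash
python3 -c "
from meas import *
c,P=wrist('w10')
v=slice(200,260);cv2.imwrite('pics/w10c.png',cv2.resize(c['pixels'][150:330,60:420],None,fx=2.2,fy=2.2,interpolation=2))" | grep -v fin
```

```text
tcp [0.5384 0.1894 0.023 ] toolyaw -1.0 F [-10.9  -8.9  10.1]
tray [124, 204, 130, 77, 5079] z [0.0053 0.0064 0.0074] [array([479.1, 195.5]), array([45.3, 80.9]), np.float64(82.1)]
tray [232, 315, 95, 29, 1850] z [0.0055 0.0064 0.0073] [array([536.1, 131.8]), array([24.1, 64.4]), np.float64(88.4)]
blank [227, 233, 112, 53, 3857] z [0.0445 0.0463 0.0476] [array([540.2, 201.9]), array([27.1, 53.5]), np.float64(89.1)]
blank [250, 315, 65, 7, 447] z [0.0455 0.0464 0.0473] [array([539.4, 170. ]), array([ 5.5, 33.6]), np.float64(88.4)]
blank [472, 328, 35, 24, 367] z [0.0429 0.0473 0.0499] [array([650.7, 153.1]), array([ 7.5, 21. ]), np.float64(67.3)]
dark [69, 168, 308, 113, 18515] z [0.0136 0.0213 0.0232] [array([508. , 209.4]), array([ 68.2, 165.4]), np.float64(89.1)]
dark [476, 315, 35, 15, 245] z [0.011  0.0196 0.0255] [array([670.6, 148. ]), array([ 1.1, 35. ]), np.float64(66.7)]
```

View pics/w10c.png

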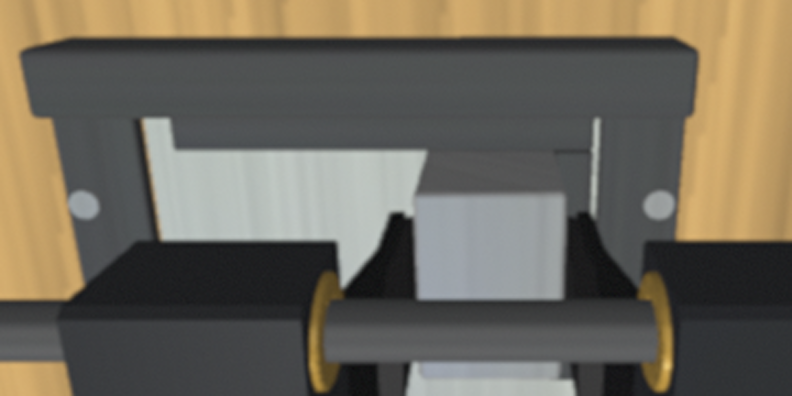

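The crop shows the blank against the end stop and beside the side stop at (573,170). The tray has slid a little toward the right rail, with bench showing at (148,180). I'll carry on until the rail backs it up.

```bash
python3 -m crank '{"steps":[[[0.05,0,0.02],[0,0,0]],[[0,0,0],[0,0,0]]]}';  python3 -m crank '{"steps":[[[0.04,0,0],[0,0,0]],[[0,0,0],[0,0,0]]]}';  python3 -m crank '{"steps":[[[0.04,0,0],[0,0,0]],[[0,0,0],[0,0,0]],[[0,0,0],[0,0,0]]]}'
```

```text
time: 15.62
ee_pos: [0.5385, 0.1894, 0.023]
eef_rot: [0.713, 0.701, -0.004, -0.001]
ft_force: [-14.0, -9.0, 10.9]
width: 0.0336
grip_force: 20.0
time: 15.78
ee_pos: [0.5385, 0.1894, 0.023]
eef_rot: [0.713, 0.701, -0.005, -0.002]
ft_force: [-18.8, -9.8, 15.6]
width: 0.0336
grip_force: 20.0
time: 16.03
ee_pos: [0.5385, 0.1894, 0.0229]
eef_rot: [0.713, 0.701, -0.006, -0.003]
ft_force: [-23.3, -9.1, 20.1]
width: 0.0335
grip_force: 20.0
```

```bash
python3 -m crank '{"steps":[[[0,0.04,0.04],[0,0,0]],[[0,0,0],[0,0,0]]]}';  python3 -m crank '{"steps":[[[0,0.06,0.01],[0,0,0]],[[0,0,0],[0,0,0]],[[0,0,0],[0,0,0]]]}'; python3 -c "
from meas import *
import time
wrist('w11')" | grep -v fin
```

```text
time: 16.2
ee_pos: [0.5386, 0.1895, 0.0231]
eef_rot: [0.713, 0.701, -0.006, -0.002]
ft_force: [-19.6, -11.3, 9.8]
width: 0.0335
grip_force: 20.0
time: 16.45
ee_pos: [0.5386, 0.1895, 0.0232]
eef_rot: [0.714, 0.701, -0.007, -0.002]
ft_force: [-18.6, -14.8, 10.7]
width: 0.0336
grip_force: 20.0
tcp [0.5386 0.1895 0.0232] toolyaw -1.06 F [-18.6 -14.8  10.7]
tray [125, 204, 129, 77, 5017] z [0.0053 0.0064 0.0074] [array([479. , 195.6]), array([44.5, 81. ]), np.float64(81.6)]
tray [232, 315, 95, 29, 1848] z [0.0054 0.0063 0.0073] [array([535.8, 132.2]), array([24.6, 64.6]), np.float64(89.2)]
blank [228, 234, 112, 52, 3841] z [0.0444 0.0464 0.0476] [array([541. , 202.2]), array([26.9, 54. ]), np.float64(88.2)]
blank [250, 315, 65, 7, 449] z [0.0458 0.0467 0.0476] [array([539.8, 170.2]), array([ 5.2, 33.8]), np.float64(88.8)]
blank [472, 328, 35, 28, 407] z [0.0427 0.0479 0.0499] [array([650.6, 153.1]), array([ 7.7, 21.4]), np.float64(65.8)]
dark [70, 168, 307, 113, 18357] z [0.0136 0.0213 0.0232] [array([508.1, 209.6]), array([ 68.9, 165.3]), np.float64(88.7)]
dark [476, 315, 35, 16, 261] z [0.0113 0.0196 0.0254] [array([670.1, 148.2]), array([ 1.2, 34.4]), np.float64(66.2)]
```

```bash
python3 -m crank '{"steps":[[[0,0.05,0.01],[0,0,0]],[[0,0,0],[0,0,0]],[[0,0,0],[0,0,0]],[[0,0,0],[0,0,0]],[[0,0,0],[0,0,0]],[[0,0,0],[0,0,0]]]}'; python3 rel.py >/dev/null
python3 - <<'E'
import cv2,numpy as np
a=cv2.imread('pics/scene_r.png')[170:320,230:410];b=cv2.imread('pics/side_r.png')[150:300,160:340]
cv2.imwrite('pics/fin.png',cv2.resize(np.hstack([a,b]),None,fx=2.2,fy=2.2,interpolation=2))
E
```

```text
time: 17.0
ee_pos: [0.5386, 0.1897, 0.0232]
eef_rot: [0.714, 0.7, -0.008, -0.001]
ft_force: [-18.4, -17.4, 8.3]
width: 0.0338
grip_force: 20.0
```

View pics/fin.png

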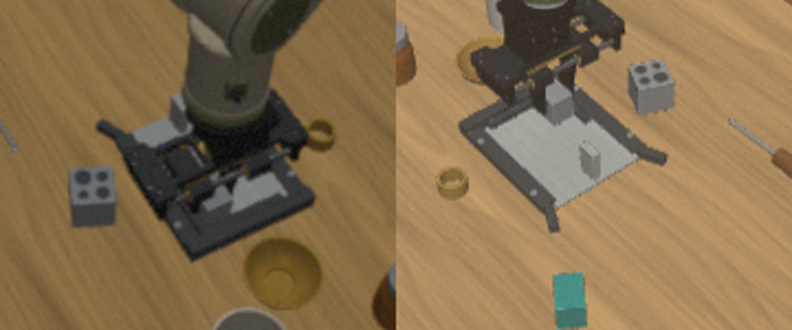

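The picture shows the tray home in the holder, the blank held in the corner at (558,100), and the bystanders undisturbed. Forces are steady at about 18 N and 17 N, so I'm handing in.

```bash
python3 -c "
from bench import ticket
print(ticket.close_job())"
```

```text
the job is handed in; nothing more can be done
None
```

I handed the job in at about 17 s on the robot's clock. The tray is home against the back bar, and the blank lies flat in the corner, still gripped and pushed toward the stops with about 18 N (side) and 17 N (end) at the wrist. The cameras showed no bystander disturbed, but no verdict came back.

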